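Clip down the slide frame and step it under the copying pointer

ROBOT

A 6-joint arm with a two-finger parallel gripper is mounted at the origin on the work surface. World frame = base frame: x ahead of the robot, y to its left, z up, the work surface at z = 0. Lengths are in m, angles in rad, forces in N, time in s.
With the tool pointing down it reaches from about 0.25 to 0.775 m from the base axis. Payload 4 kg.
Tool frame: the origin (TCP) lies on the centre line of the jaws, within the pads' length; the fingertips stand 14 mm ahead of it and the grasp point (between the pads) lies 5 mm behind it (robot.tcp_to_tips is the distance from the TCP to the fingertips, in m); z points along the fingers, y is the line along which they close (so a half turn about z gives the same grasp; the last joint's range is limited). The gripper opens to 94 mm and grips with 3 to 60 N. Pads are 16 mm wide; open, the fingers measure 119 mm over their backs; the gripper's body (75 mm by 177 mm) begins 78 mm behind the grasp point.
Start: joints at [1.134, 0.087, 1.371, -0, 1.684, -0.103], TCP at [0.18, 0.52, 0.22] pointing down, gripper open.
Joint ranges: [-3.1, 3.1], [-0.76, 2.03], [0.27, 2.55], [-1.08, 4.22], [0.17, 2.65], [-2.57, 2.57]. Speed limits (rad/s): [2.79, 2.79, 3.14, 3.14, 3.14, 3.14].

INTERFACE

Orientations are given as [roll, pitch, yaw] about the fixed x, y, z axes, in that order (R = Rz(yaw) Ry(pitch) Rx(roll)).
In Python, from bench import robot gives the robot as it stands.
- The arm moves only by the tool carry_out, never from a script. Its argument "increments" is a list of rows, each a list of 3 entries, a list of its own where there are three numbers: the closure in counts, from 0 (fully open) to 255 (shut), then the shift along the tool's x, y, z in mm, then the turn about the tool's z in degrees. In form: [[fingers, [dx, dy, dz], twist], ...]. A call has 1 to 8 rows; each row shifts and turns the commanded pose from where the row before left it, along the tool's axes as they then stand; what a row does not reach is not made up. A row lasts 1/10 s, in which the tool goes at most 50 mm and 8.59 degrees, less where a joint would pass 70% of its speed; a pose out of reach is approached as far as the arm can. A call with a gripper value outside its range is refused whole. The fingers move at their own pace and stop on an object; the grip force is fixed at half the most. Time passes only in rows, so rows that do not move let the fingers close. It gives the time, the measured TCP pose, the force, the opening and the grip force at its end, in the units of the state.
- robot.get_obs(): the state, without advancing time (a new reading comes with each control period).
- robot.snapshot(name): name is "side" or "top"; returns the picture (384x512x3 uint8, blue, green, red); there is no depth.
- robot.get_calibration(name): a dict with "vfov" (degrees; the focal length in pixels is half the picture's height over the tangent of half this angle, whatever the lens; pixels are square), "cx", "cy" (the principal point, pixels), "k1" (the pictures are not rectified: a ray, as slopes to the right and down, at radius r is drawn at 1 + k1 r^2 times it, then the intrinsics apply), "T" (4x4, takes a point from camera to world coordinates). Camera axes: x right, y down, z forward; pixel columns grow to the right and rows downward; lengths in m; the calibration is good to about 2 mm. A picture is of the moment at which its call begins. get_calibration takes no time and is no camera call.
- robot.close_job(): hands the job in; it is judged then, once.
The state is a dict: "time": time; "joint_positions": joint angles; "qvel": joint speeds; "joint_torque": joint torques, N m; "tool_pos": TCP position; "ee_rot": TCP orientation; "wrist_force": force on the tool from outside, world axes, zero at the start; "wrist_torque": the same for the moment, N m; "width": finger opening in m; "finger_force": force on a finger pad.
Only numpy, scipy, OpenCV 4.12 (cv2) and the standard library are available. Lean on these libraries where they do the work, as an engineer would, in place of code of your own. Each camera call takes 0.05 s, during which the arm holds its last target. There are 200 camera calls.

TASK

Snap the frame's four clips fully down, in opposite-corner order: one corner, the one diagonally across, then the other two. Then slide the carrier to bring the round window exactly under the pointer, then the square one, then the oblong one, pausing for half a second at each, and leave the oblong window centred under the pointer. Do not knock the camera head, its lamp or the pointer, and leave everything else on the table where it is.

Things in the scene. Friction and masses are not known exactly. Their poses are not given: they have to be found in the camera images.
- stand: Fixed slide-copying stand: grey base plate, x -145 to 175, y +-100, 12 mm thick, steel rails, aluminium post (26 x 24 mm, at x 158 mm, 252 mm tall). Origin: on the table straight below the pointer tip; x runs along the base from the handle side to the post, y left, z up ('near' = -x, 'left' = +y). Never moves in a run.
- head: Fixed head on the post, origin and axes of the stand: a boom 16 mm wide along x, x -95 to 170, z 234 to 252 mm; below it at x=0 a camera body 40 x 52 mm, z 184 to 234 mm; a lens 40 mm in diameter from there down to z 118 mm; from the lens a thin bent steel pointer.
- lamp_bar (a point): Centre of the fixed lamp bar hung from the boom at x -78 mm of the stand: 26 mm in x, 68 mm in y, z 176 to 196 mm. It overhangs the handle, and with the camera crowds the clips, so a vertical gripper can hit it: lean the gripper 30 to 45 deg from vertical, its body back to -x for the handle, outwards to the clip's own side for a clip.
- pointer_tip (a point): Tip of the fixed pointer, 62 mm above the table, on the lens axis, 11 mm above the slide windows. Axes as the stand.
- x_slide (a joint): Lower slide of the carrier, along the stand's x, -0.045 to 0.045 m; 0 puts the carrier's centre under the pointer. About 5 N of friction; stays where it is left.
- carrier (a joint): Upper slide of the carrier, along the stand's y, -0.045 to 0.045 m; friction as the lower one.
- window_round (a point): Centre of the round dark window (diameter 32 mm) on the far right slide of the carrier, at (28, -27) mm from its centre. The carrier: aluminium plate 150 x 156 mm with a grey cover frame, top at z 51 mm, around four white 50 mm slide mounts, 2 x 2; the far left one is blank. Axes as the stand.
- window_square (a point): Centre of the square dark window (32 mm), on the slide at the near left of the carrier (-28, 27 mm). Axes as the stand.
- window_oblong (a point): Centre of the oblong dark window (20 mm in x, 38 mm in y), on the slide at the near right of the carrier (-28, -27 mm). Axes as the stand.
- handle (a point): Grip point on the carrier's handle: a black rod, diameter 16 mm, 64 mm long, mid-way along the carrier's near edge, 116 mm from its centre, leaning 40 deg so that its top points up and to -x. The point is on the rod's axis, 22 mm from its top end, 72 mm above the table. Grip along the rod, fingers on its +y and -y sides. Site axes: the stand's, not tilted.
- clip_near_left (a joint): Angle of the near left clip: 0 = down flat on the cover frame's rim, up to 1.3 rad = standing up. Stiff hinge (0.04 N m), stays where it is left.
- clip_near_left_pad (a point): Press point of the near left clip, a steel flap 24 mm wide, 32 long, 4 thick, hinged at the carrier's left (+y) edge on an axis along x, 52 mm above the table. The point lies 22 mm from the hinge along the flap and 4 mm off it, on the face that is on top (z 56 mm) when shut with the flap pointing inwards. Open, this face turns outwards: press it in and down. The point turns with the flap.
- clip_near_right (a joint): Angle of the near right clip: 0 = down flat on the cover frame's rim, up to 1.3 rad = standing up. Stiff hinge (0.04 N m), stays where it is left.
- clip_near_right_pad (a point): Press point of the near right clip, a steel flap 24 mm wide, 32 long, 4 thick, hinged at the carrier's right (-y) edge on an axis along x, 52 mm above the table. The point lies 22 mm from the hinge along the flap and 4 mm off it, on the face that is on top (z 56 mm) when shut with the flap pointing inwards. Open, this face turns outwards: press it in and down. The point turns with the flap.
- clip_far_left (a joint): Angle of the far left clip: 0 = down flat on the cover frame's rim, up to 1.3 rad = standing up. Stiff hinge (0.04 N m), stays where it is left.
- clip_far_left_pad (a point): Press point of the far left clip, a steel flap 24 mm wide, 32 long, 4 thick, hinged at the carrier's left (+y) edge on an axis along x, 52 mm above the table. The point lies 22 mm from the hinge along the flap and 4 mm off it, on the face that is on top (z 56 mm) when shut with the flap pointing inwards. Open, this face turns outwards: press it in and down. The point turns with the flap.
- clip_far_right (a joint): Angle of the far right clip: 0 = down flat on the cover frame's rim, up to 1.3 rad = standing up. Stiff hinge (0.04 N m), stays where it is left.
- clip_far_right_pad (a point): Press point of the far right clip, a steel flap 24 mm wide, 32 long, 4 thick, hinged at the carrier's right (-y) edge on an axis along x, 52 mm above the table. The point lies 22 mm from the hinge along the flap and 4 mm off it, on the face that is on top (z 56 mm) when shut with the flap pointing inwards. Open, this face turns outwards: press it in and down. The point turns with the flap.
- flask_mid (a point): Bystander, leave it where it is: tall steel drinking flask, diameter 70, height 250 mm. Point at its centre.
- carton_mid (a point): Bystander, leave it where it is: cardboard carton 100 x 130 x 75 mm. Point at its centre.
- sunglasses_mid (a point): Bystander, leave it where it is: black folded-open sunglasses 115 x 155 x 38 mm. Point at its centre.
- earbud_case_mid (a point): Bystander, leave it where it is: black earbud case 48 x 60 x 26 mm. Point at its centre.
- slide_box_mid (a point): Bystander, leave it where it is: clear slide box with white lid 62 x 62 x 56 mm. Point at its centre.
- blower_mid (a point): Bystander, leave it where it is: rubber dust blower, diameter 54, height 75 mm. Point at its centre.

How it is judged:
On the way, in this order (a step that is already met when the one before it is completed fails the run):
1. two diagonally opposite clips are down while the other two still stand open (((value of joint each of clip_near_left, clip_far_right below 0.15 rad and value of joint each of clip_near_right, clip_far_left above 0.4 rad) or (value of joint each of clip_near_right, clip_far_left below 0.15 rad and value of joint each of clip_near_left, clip_far_right above 0.4 rad))), for 0.05 s.
2. all four clips are down (value of joint each of clip_near_left, clip_near_right, clip_far_left, clip_far_right below 0.15 rad), for 0.1 s.
3. with the clips down, the round window is brought under the pointer (within 4 mm) and paused there (all of step 2 and horizontal distance between window_round and pointer_tip below 0.004 m and velocity of joint x_slide between -0.01 and 0.01 m/s and velocity of joint carrier between -0.01 and 0.01 m/s), for 0.4 s.
4. with the clips down, the square window is brought under the pointer (within 4 mm) and paused there (all of step 2 and horizontal distance between window_square and pointer_tip below 0.004 m and velocity of joint x_slide between -0.01 and 0.01 m/s and velocity of joint carrier between -0.01 and 0.01 m/s), for 0.4 s.
5. with the clips down, the oblong window is brought under the pointer (within 4 mm) and paused there (all of step 2 and horizontal distance between window_oblong and pointer_tip below 0.004 m and velocity of joint x_slide between -0.01 and 0.01 m/s and velocity of joint carrier between -0.01 and 0.01 m/s), for 0.4 s.
At the end, for the whole second after the job is handed in: All four clips are down (under 0.15 rad), the oblong window's centre is within 4 mm of the pointer tip seen from above, and the carrier is at rest (all of step 5); the robot touches nothing.
It fails at once if the head (camera, lamp, boom or pointer) is knocked with more than 8 N (contact force between head and the arm above 8 N or contact force between head and the fingers above 8 N).
It fails at once if a bystander is moved more than 30 mm (distance of any of flask_mid, carton_mid, sunglasses_mid, earbud_case_mid, slide_box_mid, blower_mid from where it was at the start of the episode above 0.03 m).
It also fails if it takes over 72 s, if anything falls off the work surface, if the arm or the gripper's body presses on something with over 40 N, if the wrist force passes 120 N, or if a joint passes its speed limit or range.

## Working session

There is one attempt and no reset: what is moved stays moved. The work goes in short steps, Python scripts to look and compute and a tool call to move; the robot and the scene stay as the last step left them, time stands still between calls to the robot, and variables do not carry over. Pictures are saved under pics/ and viewed, at most 10 in all, crops included, and the job is handed in when it is done.

Besides the shell and the picture viewer there is one more tool, called in YAML: its name, and indented under it one key for each argument. carry_out: Moves the arm, as the interface text tells. Its arguments: {"type":"object","properties":{"increments":{"type":"array","items":{"type":"array"}}},"required":["increments"]}

```bash
mkdir -p pics
python3 - <<'E'
from bench import robot
import cv2,numpy as np
np.set_printoptions(precision=4,suppress=True)
for n in("side","top"):
    cv2.imwrite(f"pics/{n}0.png",cv2.resize(robot.snapshot(n),(768,576),interpolation=cv2.INTER_CUBIC))
    print(n,robot.get_calibration(n))
o=robot.get_obs();print(o)
E
```

```text
side {'vfov': 48.23055504794071, 'cx': 249.89933030386487, 'cy': 190.58460358062578, 'k1': -0.06655711788221205, 'T': array([[ 0.2516,  0.8143, -0.5231,  1.288 ],
       [ 0.9678, -0.2151,  0.1306, -0.1439],
       [-0.0062, -0.5391, -0.8422,  1.2221],
       [ 0.    ,  0.    ,  0.    ,  1.    ]])}
top {'vfov': 52.978296190544356, 'cx': 255.914740408679, 'cy': 184.49266897647715, 'k1': -0.005858124872046518, 'T': array([[-0.0024, -0.9757,  0.2192,  0.3411],
       [-1.    ,  0.0015, -0.0041,  0.0111],
       [ 0.0037, -0.2192, -0.9757,  1.2851],
       [ 0.    ,  0.    ,  0.    ,  1.    ]])}
{'time': 0.1, 'joint_positions': array([ 1.1339,  0.0879,  1.3721, -0.    ,  1.6836, -0.1031]), 'qvel': array([ 0.0007, -0.0021, -0.0036, -0.0009,  0.0015,  0.0005]), 'joint_torque': array([  0.0032, -34.1251, -30.3302,   0.0722,   0.0304,  -0.0001]), 'tool_pos': array([0.18  , 0.5192, 0.2184]), 'ee_rot': array([-3.1396, -0.0002,  2.8078]), 'wrist_force': array([ 0.4371, -0.934 , -0.1923]), 'wrist_torque': array([-0.0096,  0.0096,  0.0501]), 'finger_force': 0.0, 'width': 0.09391102962311686}
```

View pics/side0.png

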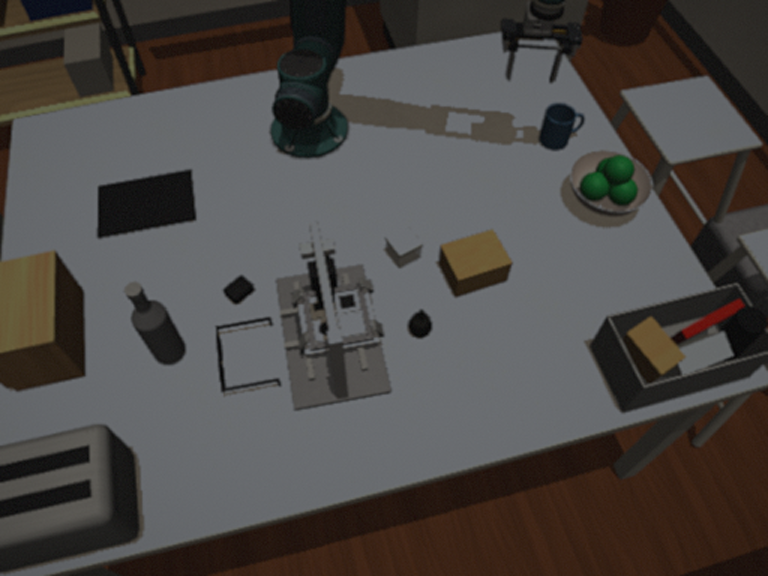

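View pics/top0.png

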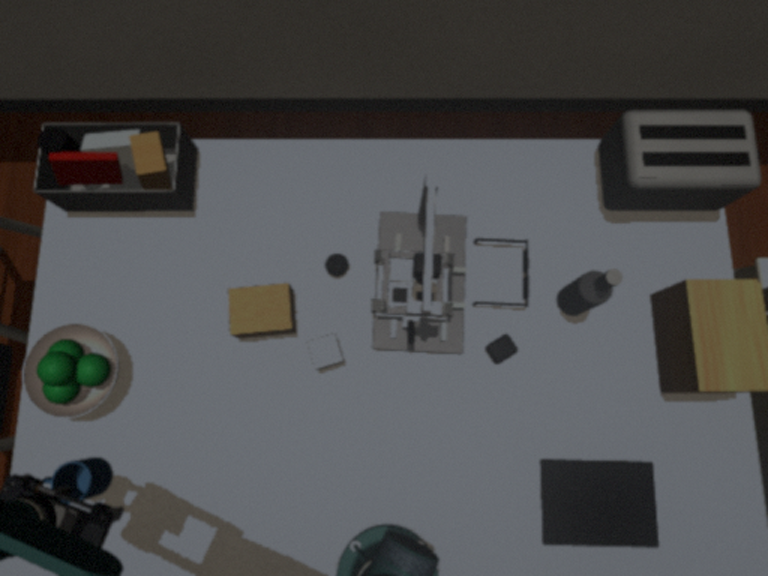

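```bash
cat > h.py <<'E'
import cv2,numpy as np
from bench import robot
from scipy.spatial.transform import Rotation as Rn
np.set_printoptions(precision=4,suppress=True)
def crop(n,x0,y0,x1,y1,s,k=3):
    a=np.mean([robot.snapshot(n).astype(float) for _ in range(k)],0)[y0:y1,x0:x1]
    a=np.clip(a/np.percentile(a,99.5),0,1)**.6*255
    return cv2.resize(a.astype(np.uint8),None,fx=s,fy=s,interpolation=cv2.INTER_CUBIC)
def proj(n,P):
    c=robot.get_calibration(n);T=c["T"];f=192/np.tan(np.radians(c["vfov"]/2))
    q=(np.atleast_2d(P)-T[:3,3])@T[:3,:3];s=q[:,:2]/q[:,2:];r2=(s**2).sum(1,keepdims=True)
    return s*(1+c["k1"]*r2)*f+[c["cx"],c["cy"]]
def back(n,uv,z):
    c=robot.get_calibration(n);T=c["T"];f=192/np.tan(np.radians(c["vfov"]/2))
    d=(np.atleast_2d(uv).astype(float)-[c["cx"],c["cy"]])/f;s=d.copy()
    for _ in range(9): s=d/(1+c["k1"]*(s**2).sum(1,keepdims=True))
    r=np.c_[s,np.ones(len(s))]@T[:3,:3].T
    return T[:3,3]+r*((z-T[2,3])/r[:,2])[:,None]
E
python3 - <<'E'
from h import *
cv2.imwrite("pics/t1.png",crop("top",240,112,320,242,4.6) if 0 else crop("top",235,115,325,242,4.7))
cv2.imwrite("pics/s1.png",crop("side",175,140,270,280,4.2))
E
```

```text
(no output)
```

View pics/t1.png

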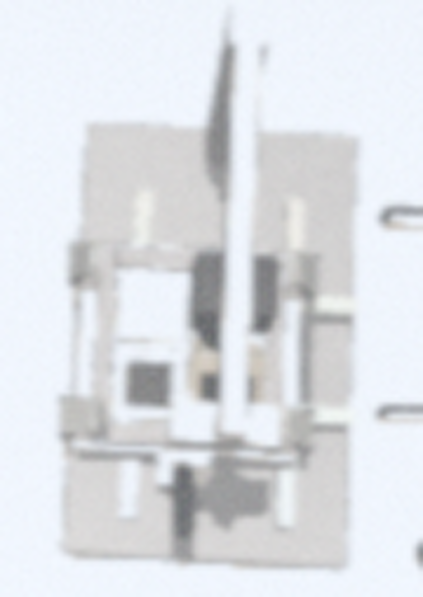

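View pics/s1.png

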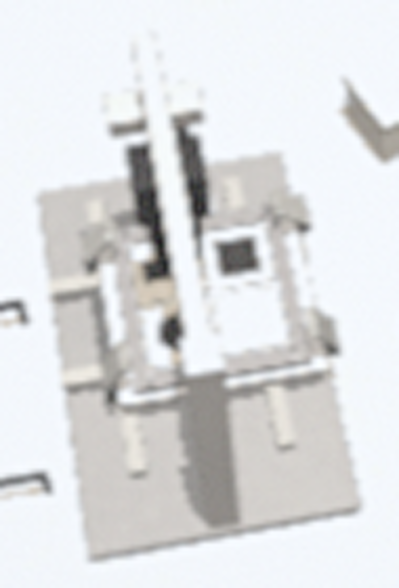

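```bash
cat >> h.py <<'E'
from scipy.optimize import least_squares
def S(p,q): # stand->world, q in mm
    q=np.atleast_2d(q)/1000.;c,s=np.cos(p[2]),np.sin(p[2])
    return np.c_[p[0]+c*q[:,0]-s*q[:,1],p[1]+s*q[:,0]+c*q[:,1],q[:,2]]
E
python3 - <<'E'
from h import *
C=np.array([[175,100,12],[175,-100,12],[-145,-100,12],[-145,100,12]])
t=np.array([[89,123],[358,136],[346,567],[62,553]])/4.7+[235,115]-.5+.5/4.7
s=np.array([[358,507],[90,557],[40,190],[282,153]])/4.2+[175,140]-.5+.5/4.2
f=lambda p:np.r_[proj("top",S(p,C))-t,proj("side",S(p,C))-s].ravel()
r=least_squares(f,[.5,-.05,0]);p=r.x;print(p,np.degrees(p[2]));print(r.fun.reshape(-1,2))
w1=back("top",np.array([[148,383]])/4.7+[234.6,114.6],.051);w2=back("side",np.array([[238,256]])/4.2+[174.6,139.6],.051)
c,s_=np.cos(p[2]),np.sin(p[2]);R=np.array([[c,-s_],[s_,c]])
for w in(w1,w2): print("square in stand",(w[0,:2]-p[:2])@R*1000)
# world directions to draw
# bystanders
full=lambda n,uv,z:back(n,np.array(uv)/1.5,z)
print("box top",full("top",[[324,351]],.056),"earbud",full("top",[[501,349]],.02),"blower",full("top",[[337,265]],.04),"carton",full("top",[[262,308]],.07),"sung",full("top",[[475,240],[527,240],[527,305],[475,305]],.03),"flask top",full("top",[[613,277]],.25))
E
```

```text
[ 0.6062 -0.076  -0.0619] -3.5455036889444496
[[ 0.1719 -1.1179]
 [ 0.4133 -0.5557]
 [ 0.2406  0.1313]
 [ 0.0225 -0.5286]
 [ 1.0278 -0.4472]
 [-0.4578 -0.4544]
 [-0.3457 -0.3972]
 [ 0.0369 -1.0955]]
square in stand [-29.5235  47.0533]
square in stand [-27.0125  44.906 ]
box top [[0.4563 0.1331 0.056 ]] earbud [[ 0.4632 -0.2497  0.02  ]] blower [[0.6477 0.1097 0.04  ]] carton [[0.5464 0.2655 0.07  ]] sung [[ 0.7079 -0.2003  0.03  ]
 [ 0.7078 -0.318   0.03  ]
 [ 0.5588 -0.3096  0.03  ]
 [ 0.559  -0.1948  0.03  ]] flask top [[ 0.5725 -0.4149  0.25  ]]
```

```bash
cat >> h.py <<'E'
P=np.array([.6062,-.0760,-.0619])
def inv(w):
    c,s=np.cos(P[2]),np.sin(P[2]);w=np.atleast_2d(w)
    return np.c_[(w[:,:2]-P[:2])@np.array([[c,-s],[s,c]]),w[:,2]]*1000
def st():
    o=robot.get_obs();y=Rn.from_euler("xyz",o["ee_rot"]).as_matrix()[:,1]
    print("t%.2f"%o["time"],"stand TCP mm",inv(o["tool_pos"])[0].round(1),"tool-y angle %.2f"%np.degrees(np.arctan2(y[1],y[0])-P[2]),"F",o["wrist_force"].round(1),"w %.1f"%(o["width"]*1000),"ff %.1f"%o["finger_force"],"q",o["joint_positions"].round(2))
E
python3 - <<'E'
from h import *
T=lambda a,z:inv(back("top",np.array(a)/4.7+[234.6,114.6],z)).round(0)
D=lambda a,z:inv(back("side",np.array(a)/4.2+[174.6,139.6],z)).round(0)
print("clips top FL FR NL NR\n",T([[85,262],[302,272],[80,417],[300,428]],.07))
print("clips side NR NL FR FL\n",D([[100,240],[288,212],[115,390],[325,330]],.07))
print("handle tip",T([[180,560],[180,548],[184,470]],.089))
print("white windows frame far-left blank",T([[153,303]],.051))
print("byst",inv([[.456,.133,.056],[.463,-.25,.02],[.648,.11,.04],[.546,.266,.07],[.708,-.2,.03],[.708,-.318,.03],[.559,-.31,.03],[.559,-.195,.03],[.5725,-.415,.25]]).round(0))
print("start");st()
print("lamp top corners px top/side",proj("top",S(P,[[-91,34,196],[-91,-34,196]])),proj("side",S(P,[[-91,34,196],[-91,-34,196]])))
E
```

```text
clips top FL FR NL NR
 [[ 49.  96.  70.]
 [ 51. -55.  70.]
 [-60.  92.  70.]
 [-58. -57.  70.]]
clips side NR NL FR FL
 [[-50. -56.  70.]
 [-47.  88.  70.]
 [ 78. -62.  70.]
 [ 59.  95.  70.]]
handle tip [[-154.   20.   89.]
 [-146.   21.   89.]
 [ -94.   21.   89.]]
white windows frame far-left blank [[28. 47. 51.]]
byst [[-163.  199.   56.]
 [-132. -183.   20.]
 [  30.  188.   40.]
 [ -81.  338.   70.]
 [ 109. -117.   30.]
 [ 117. -235.   30.]
 [ -33. -236.   30.]
 [ -40. -122.   30.]
 [ -13. -340.  250.]]
start
t0.40 stand TCP mm [-462.   568.1  219.3] tool-y angle 74.42 F [ 0.5  0.1 -0.1] w 94.2 ff 0.0 q [ 1.13  0.09  1.37 -0.    1.68 -0.1 ]
lamp top corners px top/side [[270.9936 207.7974]
 [294.7569 209.2099]] [[222.     158.0208]
 [199.4377 161.6246]]
```

carry_out:
  increments:
    - [255,[0,0,0],8.5]
    - [255,[0,0,0],8.5]
    - [255,[0,0,0],8.5]
    - [255,[0,0,0],8.5]
    - [255,[0,0,0],8.5]
    - [255,[0,0,0],8.5]
    - [255,[0,0,0],8.5]
    - [255,[0,0,0],8.5]

```text
time: 1.2
tool_pos: [0.1802, 0.5196, 0.2195]
ee_rot: [3.142, -0.0, 1.615]
wrist_force: [0.1, 0.1, 0.7]
width: 0.0335
finger_force: 0.0
```

carry_out:
  increments:
    - [255,[0,0,0],6.4]
    - [255,[-31,29,3],0]
    - [255,[-31,29,3],0]
    - [255,[-31,29,3],0]
    - [255,[-31,29,3],0]
    - [255,[-31,29,3],0]
    - [255,[-31,29,3],0]
    - [255,[-31,29,3],0]

```text
time: 2.0
tool_pos: [0.3703, 0.2892, 0.1986]
ee_rot: [3.141, -0.001, 1.509]
wrist_force: [0.9, 0.2, 0.9]
width: 0.0006
finger_force: 0.0
```

```bash
python3 -c "from h import *;st()"
```

```text
t2.00 stand TCP mm [-258.   349.9  198.6] tool-y angle 0.03 F [0.9 0.2 0.9] w 0.6 ff 0.0 q [ 0.54 -0.09  1.59  0.    1.64  0.6 ]
```

carry_out:
  increments:
    - [255,[-32,29,6],0]
    - [255,[-32,29,6],0]
    - [255,[-32,29,6],0]
    - [255,[-32,29,6],0]
    - [255,[-32,29,6],0]
    - [255,[-32,29,6],0]
    - [255,[-32,29,6],0]
    - [255,[0,0,34],0]

```text
time: 2.8
tool_pos: [0.564, 0.0501, 0.1261]
ee_rot: [3.131, 0.001, 1.504]
wrist_force: [0.8, 0.5, -0.1]
width: 0.0002
finger_force: 0.0
```

carry_out:
  increments:
    - [255,[0,0,34],0]
    - [255,[0,0,0],0]
    - [255,[0,0,0],0]

```text
time: 3.1
tool_pos: [0.558, 0.0546, 0.0884]
ee_rot: [-3.14, -0.0, 1.509]
wrist_force: [-0.2, 0.3, 0.9]
width: 0.0009
finger_force: 0.0
```

```bash
python3 -c "
from h import *;st()
a=crop('top',220,130,330,250,4);b=crop('side',175,140,270,260,4)
cv2.imwrite('pics/m1.png',np.hstack([a,b])[:,:800])"
```

```text
t3.10 stand TCP mm [-56.2 127.4  88.4] tool-y angle 0.02 F [-0.2  0.3  0.9] w 0.9 ff 0.0 q [-0.    0.17  1.54  0.    1.43  0.06]
```

View pics/m1.png

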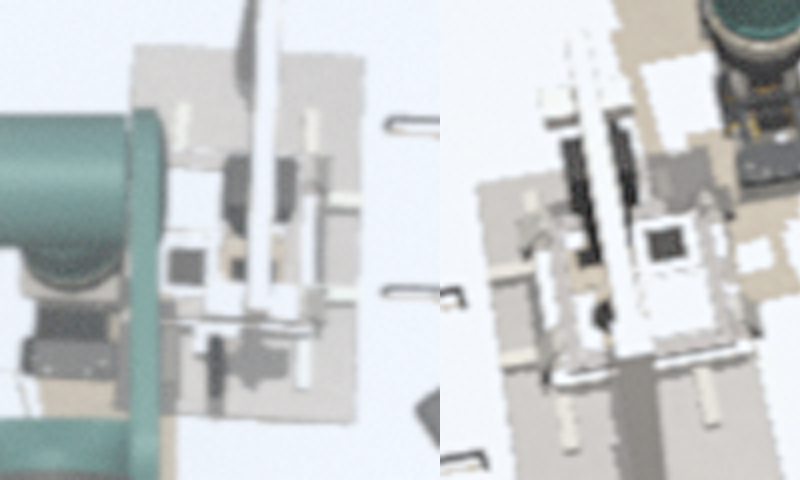

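carry_out:
  increments:
    - [255,[-14,0,0],0]
    - [255,[-14,0,0],0]
    - [255,[-12,0,4],0]
    - [255,[-2,0,6],0]
    - [255,[0,0,6],0]
    - [255,[0,0,4],0]
    - [255,[0,0,2],0]
    - [255,[0,0,0],0]

```text
time: 4.2
tool_pos: [0.5567, 0.0116, 0.0699]
ee_rot: [3.139, 0.002, 1.509]
wrist_force: [-4.5, -2.8, 14.8]
width: 0.0004
finger_force: 7.5
```

```bash
python3 -c "from h import *;st()"
```

```text
t4.20 stand TCP mm [-54.8  84.4  69.9] tool-y angle 0.03 F [-4.5 -2.8 14.8] w 0.4 ff 7.5 q [-0.08  0.18  1.57 -0.    1.39 -0.02]
```

carry_out:
  increments:
    - [255,[0,0,-22],0]
    - [255,[0,0,-24],0]
    - [255,[2,40,0],0]
    - [255,[2,42,0],0]
    - [255,[2,42,0],0]
    - [255,[0,42,0],0]
    - [255,[0,0,26],0]
    - [255,[0,0,30],0]

```text
time: 5.0
tool_pos: [0.7238, 0.009, 0.0553]
ee_rot: [3.14, -0.001, 1.51]
wrist_force: [0.1, -0.2, 0.4]
width: 0.0003
finger_force: 0.0
```

carry_out:
  increments:
    - [255,[0,0,0],0]
    - [255,[0,-10,0],0]
    - [255,[0,-10,0],0]
    - [255,[0,-10,0],0]

```text
time: 5.4
tool_pos: [0.6917, 0.0108, 0.0575]
ee_rot: [3.141, -0.001, 1.51]
wrist_force: [1.4, 0.1, 0.2]
width: 0.0003
finger_force: 1.3
```

```bash
python3 -c "from h import *;st()"
```

```text
t5.40 stand TCP mm [80.  91.9 57.5] tool-y angle 0.05 F [1.4 0.1 0.2] w 0.3 ff 1.3 q [-0.07  0.47  1.21  0.    1.45 -0.01]
```

carry_out:
  increments:
    - [255,[0,-8,0],0]
    - [255,[0,-8,0],0]
    - [255,[0,-8,0],0]
    - [255,[0,-6,0],0]
    - [255,[0,0,0],0]
    - [255,[0,0,0],0]

```text
time: 6.0
tool_pos: [0.6627, 0.0125, 0.0579]
ee_rot: [3.139, -0.001, 1.51]
wrist_force: [1.5, 1.1, 1.1]
width: 0.0004
finger_force: 1.1
```

```bash
python3 -c "
from h import *;st()
a=crop('top',240,130,330,250,4);b=crop('side',175,140,280,260,4)
cv2.imwrite('pics/m2.png',np.hstack([a,b])[:,:800])"
```

```text
t6.00 stand TCP mm [50.9 91.9 57.9] tool-y angle 0.04 F [1.5 1.1 1.1] w 0.4 ff 1.1 q [-0.07  0.41  1.3   0.    1.43 -0.01]
```

View pics/m2.png

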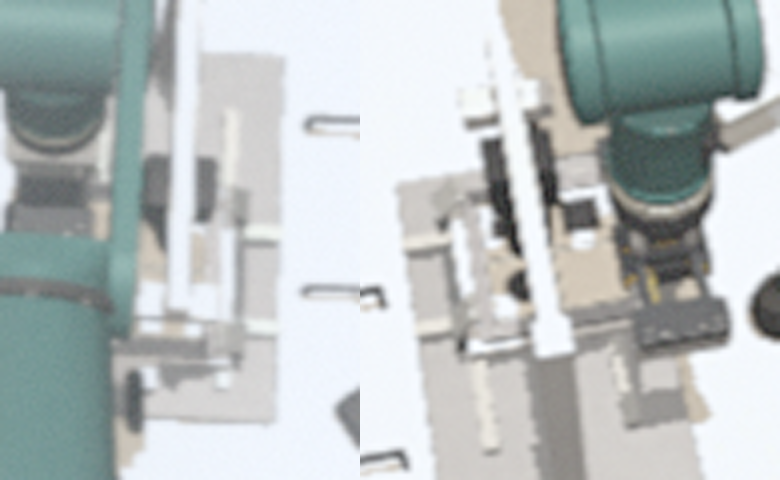

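```bash
python3 -c "
from h import *
print(inv(back('side',np.array([[580,212]])/4+[175-90-.4,139.6],.051)))
print(inv(back('top',np.array([[135,375],[135,428],[242,205],[228,340]])/4+[239.6,129.6],.089)))"
```

```text
[[-57.7813  44.6973  51.    ]]
[[-121.8636   20.5953   89.    ]
 [-162.8406   18.559    89.    ]
 [  18.9812  -57.8718   89.    ]
 [ -90.1042  -50.6675   89.    ]]
```

carry_out:
  increments:
    - [255,[0,6,0],0]
    - [255,[0,0,-30],0]
    - [255,[0,-10,-30],0]
    - [255,[0,-44,0],0]
    - [255,[0,-46,0],0]
    - [255,[0,-46,0],0]
    - [255,[0,-48,0],0]
    - [255,[0,-48,0],0]

```text
time: 7.1
tool_pos: [0.4234, 0.0264, 0.1152]
ee_rot: [-3.137, 0.001, 1.509]
wrist_force: [-0.9, 0.2, 0.5]
width: 0.0007
finger_force: 0.0
```

carry_out:
  increments:
    - [255,[0,-15,0],-8.5]
    - [150,[0,0,0],-8.5]
    - [150,[0,0,0],-8.5]
    - [150,[0,0,0],-8.5]
    - [150,[0,0,0],-8.5]
    - [150,[0,0,0],-8.5]
    - [150,[0,0,0],-8.5]
    - [150,[0,0,0],-8.5]

```text
time: 7.9
tool_pos: [0.4103, 0.0272, 0.1155]
ee_rot: [-3.14, -0.003, 2.702]
wrist_force: [-0.1, 0.2, -0.3]
width: 0.0386
finger_force: 0.0
```

carry_out:
  increments:
    - [150,[0,0,0],-8.5]
    - [150,[0,0,0],-8.5]
    - [150,[0,0,0],-5]
    - [150,[0,-36,0],0]
    - [150,[0,-36,0],0]
    - [150,[0,0,0],0]

```text
time: 8.5
tool_pos: [0.4058, -0.0473, 0.1156]
ee_rot: [-3.14, -0.003, 3.075]
wrist_force: [-1.1, 0.6, 0.8]
width: 0.0384
finger_force: 0.0
```

```bash
python3 -c "
from h import *;st()
a=crop('top',240,130,330,270,4.2);b=crop('side',175,110,275,250,4.2)
cv2.imwrite('pics/m3.png',np.hstack([a,b])[:,:800])"
```

```text
t8.50 stand TCP mm [-201.8   16.2  115.6] tool-y angle 89.74 F [-1.1  0.6  0.8] w 38.4 ff 0.0 q [-0.25 -0.19  1.84 -0.    1.49 -1.76]
```

View pics/m3.png

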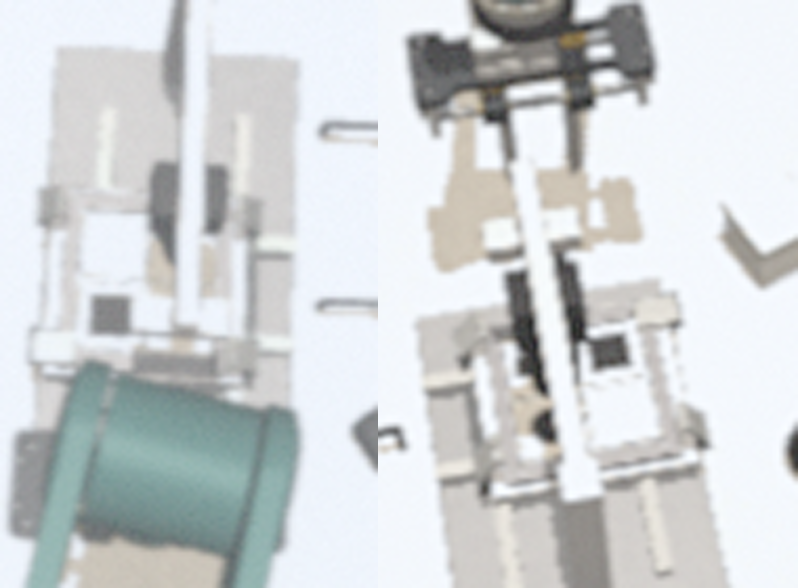

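carry_out:
  increments:
    - [150,[0,0,22],0]
    - [150,[0,2,20],0]
    - [150,[-20,0,0],0]
    - [150,[-20,0,0],0]
    - [150,[-12,0,0],0]
    - [255,[0,0,0],0]
    - [255,[0,0,0],0]
    - [255,[0,0,0],0]

```text
time: 9.6
tool_pos: [0.4584, -0.0467, 0.0744]
ee_rot: [-3.138, -0.0, 3.08]
wrist_force: [0.6, -5.2, -1.6]
width: 0.018
finger_force: 2.7
```

```bash
python3 -c "
from h import *;st()
print(inv(back('top',np.array([[110,314]])/4.2+[239.6,129.6],.051)),inv(back('side',np.array([[609-378,350]])/4.2+[174.6,109.6],.051)))"
```

```text
t9.60 stand TCP mm [-149.3   20.1   74.4] tool-y angle 90.04 F [ 0.6 -5.2 -1.6] w 18.0 ff 2.7 q [-0.22 -0.03  1.79 -0.    1.39 -1.73]
[[-56.9274  46.5709  51.    ]] [[-56.5231  44.4853  51.    ]]
```

carry_out:
  increments:
    - [255,[0,0,0],0]
    - [255,[0,0,0],0]
    - [255,[0,-10,0],0]
    - [255,[0,-10,0],0]
    - [255,[0,-10,0],0]
    - [255,[0,-10,0],0]
    - [255,[0,-10,0],0]
    - [255,[0,0,0],0]

```text
time: 10.4
tool_pos: [0.4556, -0.0949, 0.0744]
ee_rot: [3.139, 0.0, 3.079]
wrist_force: [1.1, 2.2, -1.2]
width: 0.0154
finger_force: 30.0
```

```bash
python3 -c "from h import *;st()"
```

```text
t10.40 stand TCP mm [-149.1  -28.2   74.4] tool-y angle 89.96 F [ 1.1  2.2 -1.2] w 15.4 ff 30.0 q [-0.33 -0.02  1.78  0.    1.39 -1.84]
```

carry_out:
  increments:
    - [255,[0,-8,0],0]
    - [255,[0,-6,0],0]
    - [255,[0,-3,0],0]
    - [255,[0,-2,0],0]
    - [255,[0,0,0],0]
    - [255,[0,0,0],0]

```text
time: 11.0
tool_pos: [0.4546, -0.1131, 0.0744]
ee_rot: [3.139, -0.0, 3.08]
wrist_force: [0.2, 4.7, -0.3]
width: 0.0153
finger_force: 30.0
```

```bash
python3 -c "from h import *;st()"
```

```text
t11.00 stand TCP mm [-149.   -46.4   74.4] tool-y angle 90.04 F [ 0.2  4.7 -0.3] w 15.3 ff 30.0 q [-0.37 -0.02  1.77  0.    1.39 -1.88]
```

carry_out:
  increments:
    - [255,[0,-2,0],0]
    - [255,[0,-1,0],0]
    - [255,[0,0,0],0]

```text
time: 11.3
tool_pos: [0.4545, -0.1133, 0.0743]
ee_rot: [3.133, -0.0, 3.081]
wrist_force: [1.9, 12.9, 0.8]
width: 0.0152
finger_force: 30.0
```

```bash
python3 -c "from h import *;st()"
```

```text
t11.30 stand TCP mm [-149.1  -46.6   74.3] tool-y angle 90.06 F [ 1.9 12.9  0.8] w 15.2 ff 30.0 q [-0.37 -0.02  1.77  0.01  1.39 -1.88]
```

carry_out:
  increments:
    - [255,[0,2,0],0]
    - [255,[6,0,0],0]
    - [255,[6,0,0],0]
    - [255,[2,0,0],0]
    - [255,[1,0,0],0]
    - [255,[1,0,0],0]
    - [255,[1,0,0],0]
    - [255,[0,0,0],0]

```text
time: 12.1
tool_pos: [0.4389, -0.1122, 0.0744]
ee_rot: [3.137, 0.003, 3.081]
wrist_force: [5.6, 7.3, -2.6]
width: 0.0154
finger_force: 30.0
```

```bash
python3 -c "from h import *;st()"
```

```text
t12.10 stand TCP mm [-164.8  -46.5   74.4] tool-y angle 90.05 F [ 5.6  7.3 -2.6] w 15.4 ff 30.0 q [-0.38 -0.05  1.81  0.01  1.39 -1.89]
```

carry_out:
  increments:
    - [255,[1,0,0],0]
    - [255,[1,0,0],0]
    - [255,[0,0,0],0]

```text
time: 12.4
tool_pos: [0.438, -0.1122, 0.0744]
ee_rot: [3.137, 0.006, 3.081]
wrist_force: [6.8, 7.1, -5.8]
width: 0.0155
finger_force: 30.0
```

```bash
python3 -c "from h import *;st()"
```

```text
t12.40 stand TCP mm [-165.7  -46.5   74.4] tool-y angle 90.05 F [ 6.8  7.1 -5.8] w 15.5 ff 30.0 q [-0.38 -0.06  1.81  0.01  1.38 -1.89]
```

carry_out:
  increments:
    - [150,[0,0,0],0]
    - [150,[0,0,0],0]
    - [150,[20,0,0],0]
    - [150,[20,0,-20],0]
    - [255,[0,0,-30],0]
    - [255,[0,0,0],8.5]
    - [255,[0,0,0],8.5]
    - [255,[0,0,0],8.5]

```text
time: 13.2
tool_pos: [0.3955, -0.1126, 0.1251]
ee_rot: [-3.14, 0.001, 2.628]
wrist_force: [-0.9, 0.6, 0.5]
width: 0.0103
finger_force: 0.0
```

carry_out:
  increments:
    - [255,[0,0,0],8.5]
    - [255,[0,0,0],8.5]
    - [255,[0,0,0],8.5]
    - [255,[0,0,0],8.5]
    - [255,[0,0,0],8.5]
    - [255,[0,0,0],8.5]
    - [255,[0,0,0],8.5]
    - [255,[0,0,0],5]

```text
time: 14.0
tool_pos: [0.3954, -0.1125, 0.1247]
ee_rot: [-3.141, 0.002, 1.504]
wrist_force: [0.3, 0.0, 0.2]
width: 0.0004
finger_force: 0.0
```

carry_out:
  increments:
    - [255,[-35,0,0],0]
    - [255,[-35,15,0],0]
    - [255,[-35,35,0],0]
    - [255,[0,40,0],0]
    - [255,[0,40,0],0]
    - [255,[0,40,0],0]
    - [255,[0,40,0],0]
    - [255,[0,0,0],0]

```text
time: 14.8
tool_pos: [0.6017, -0.23, 0.122]
ee_rot: [-3.14, 0.0, 1.51]
wrist_force: [0.1, 0.0, -0.2]
width: 0.0006
finger_force: 0.0
```

```bash
python3 -c "from h import *;st()"
```

```text
t14.80 stand TCP mm [   5. -154.  122.] tool-y angle 0.09 F [ 0.1  0.  -0.2] w 0.6 ff 0.0 q [-0.45  0.33  1.27 -0.    1.54 -0.39]
```

carry_out:
  increments:
    - [255,[0,3,34],0]
    - [255,[0,0,0],0]
    - [255,[14,0,0],0]
    - [255,[14,0,0],0]
    - [255,[13,0,4],0]
    - [255,[3,0,6],0]
    - [255,[0,0,6],0]
    - [255,[0,0,4],0]

```text
time: 15.6
tool_pos: [0.6047, -0.1853, 0.0702]
ee_rot: [3.141, -0.0, 1.51]
wrist_force: [0.3, 0.9, 2.9]
width: 0.0005
finger_force: 1.9
```

carry_out:
  increments:
    - [255,[0,0,1],0]
    - [255,[0,0,0],0]

```text
time: 15.8
tool_pos: [0.6047, -0.1854, 0.0701]
ee_rot: [3.141, -0.001, 1.509]
wrist_force: [-1.2, 4.2, 6.2]
width: 0.0007
finger_force: 3.0
```

```bash
python3 -c "from h import *;st()"
```

```text
t15.80 stand TCP mm [   5.3 -109.2   70.1] tool-y angle 0.01 F [-1.2  4.2  6.2] w 0.7 ff 3.0 q [-0.39  0.34  1.37  0.    1.43 -0.33]
```

carry_out:
  increments:
    - [255,[0,0,1],0]
    - [255,[0,0,0],0]
    - [255,[0,0,-24],0]
    - [255,[-10,0,-24],0]
    - [255,[-16,-35,0],0]
    - [255,[-17,-35,0],0]
    - [255,[0,-35,14],0]
    - [255,[0,0,16],0]

```text
time: 16.6
tool_pos: [0.4929, -0.2231, 0.0852]
ee_rot: [-3.138, 0.0, 1.506]
wrist_force: [0.8, -0.1, -0.7]
width: 0.0007
finger_force: 0.0
```

carry_out:
  increments:
    - [255,[0,0,0],0]
    - [255,[14,0,0],0]
    - [255,[14,0,0],0]
    - [255,[12,0,4],0]
    - [255,[3,0,6],0]
    - [255,[0,0,6],0]
    - [255,[0,0,4],0]
    - [255,[0,0,2],0]

```text
time: 17.4
tool_pos: [0.5019, -0.1782, 0.0693]
ee_rot: [3.137, -0.002, 1.51]
wrist_force: [-4.8, 7.4, 27.5]
width: 0.0003
finger_force: 13.8
```

carry_out:
  increments:
    - [255,[0,0,0],0]

```text
time: 17.5
tool_pos: [0.502, -0.1782, 0.0695]
ee_rot: [3.136, -0.002, 1.51]
wrist_force: [-3.9, 6.9, 20.9]
width: 0.0002
finger_force: 10.8
```

```bash
python3 -c "from h import *;st()"
```

```text
t17.50 stand TCP mm [ -97.6 -108.4   69.5] tool-y angle 0.05 F [-3.9  6.9 20.9] w 0.2 ff 10.8 q [-0.45  0.12  1.63  0.    1.38 -0.39]
```

carry_out:
  increments:
    - [255,[0,0,-25],0]
    - [255,[0,0,-30],0]
    - [255,[0,-38,0],0]
    - [255,[10,-38,0],0]
    - [255,[26,-37,0],0]
    - [255,[26,0,0],0]
    - [255,[0,0,0],-8.5]
    - [150,[0,0,0],-8.5]

```text
time: 18.3
tool_pos: [0.3902, -0.11, 0.1189]
ee_rot: [-3.141, 0.0, 1.813]
wrist_force: [-0.1, -0.3, 0.4]
width: 0.0057
finger_force: 0.0
```

carry_out:
  increments:
    - [150,[0,0,0],-8.5]
    - [150,[0,0,0],-8.5]
    - [150,[0,0,0],-8.5]
    - [150,[0,0,0],-8.5]
    - [150,[0,0,0],-8.5]
    - [150,[0,0,0],-8.5]
    - [150,[0,0,0],-8.5]
    - [150,[0,0,0],-8.5]

```text
time: 19.1
tool_pos: [0.3905, -0.1107, 0.1187]
ee_rot: [-3.142, -0.001, 2.999]
wrist_force: [-0.3, 0.4, 0.0]
width: 0.039
finger_force: 0.0
```

carry_out:
  increments:
    - [150,[0,0,0],-5]
    - [150,[0,0,25],0]
    - [150,[0,0,25],0]
    - [150,[0,0,0],0]

```text
time: 19.5
tool_pos: [0.3878, -0.1094, 0.0655]
ee_rot: [3.139, -0.008, 3.08]
wrist_force: [-0.6, -0.1, 0.1]
width: 0.0388
finger_force: 0.0
```

```bash
python3 -c "
from h import *;st()
a=crop('top',240,130,330,270,4.2);b=crop('side',175,110,275,250,4.2)
cv2.imwrite('pics/m4.png',np.hstack([a,b])[:,:800])"
```

```text
t19.50 stand TCP mm [-216.   -46.8   65.5] tool-y angle 90.01 F [-0.6 -0.1  0.1] w 38.8 ff 0.0 q [-0.42 -0.16  1.92 -0.    1.39 -1.92]
```

View pics/m4.png

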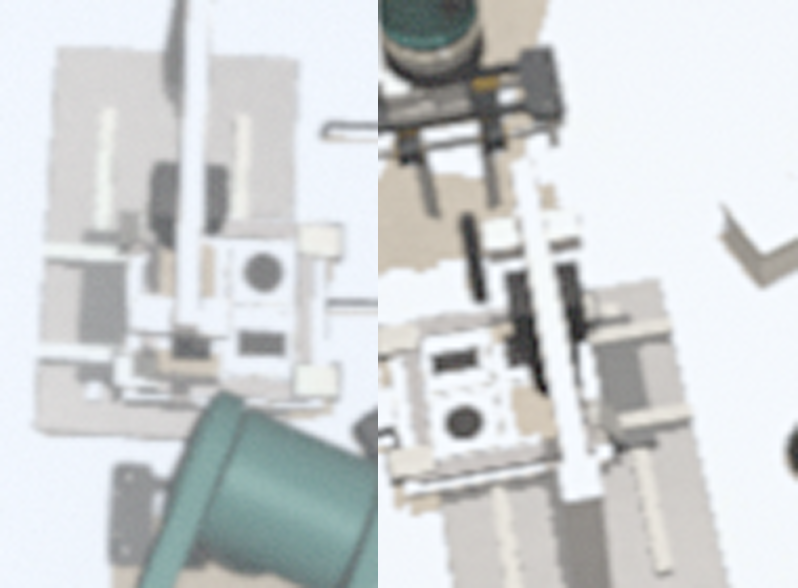

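```bash
python3 -c "
from h import *
print(inv(back('top',np.array([[264,272],[262,344]])/4.2+[239.6,129.6],.051)),inv(back('side',np.array([[86,422],[77,360]])/4.2+[174.6,109.6],.051)))"
```

```text
[[-16.6897 -71.1985  51.    ]
 [-73.2685 -71.5301  51.    ]] [[-14.6237 -73.16    51.    ]
 [-70.6441 -73.1556  51.    ]]
```

carry_out:
  increments:
    - [150,[0,0,-10],0]
    - [150,[-20,0,0],0]
    - [150,[-20,0,0],0]
    - [150,[-11,0,0],0]
    - [255,[0,0,0],0]
    - [255,[0,0,0],0]
    - [255,[0,0,0],0]
    - [255,[0,0,0],0]

```text
time: 20.6
tool_pos: [0.4411, -0.1123, 0.0794]
ee_rot: [3.139, -0.001, 3.08]
wrist_force: [-1.0, 4.8, 0.4]
width: 0.0153
finger_force: 30.0
```

```bash
python3 -c "from h import *;st()"
```

```text
t20.60 stand TCP mm [-162.5  -46.4   79.4] tool-y angle 90.01 F [-1.   4.8  0.4] w 15.3 ff 30.0 q [-0.38 -0.05  1.79  0.    1.4  -1.89]
```

carry_out:
  increments:
    - [255,[0,12,0],0]
    - [255,[0,12,0],0]
    - [255,[0,12,0],0]
    - [255,[0,12,0],0]
    - [255,[0,12,0],0]
    - [255,[0,12,0],0]
    - [255,[0,10,0],0]
    - [255,[0,4,0],0]

```text
time: 21.4
tool_pos: [0.446, -0.0288, 0.0794]
ee_rot: [-3.137, -0.001, 3.081]
wrist_force: [-2.5, -5.9, 0.6]
width: 0.0155
finger_force: 30.0
```

```bash
python3 -c "from h import *;st()"
```

```text
t21.40 stand TCP mm [-162.8   37.2   79.4] tool-y angle 90.05 F [-2.5 -5.9  0.6] w 15.5 ff 30.0 q [-0.19 -0.07  1.81 -0.    1.4  -1.7 ]
```

carry_out:
  increments:
    - [255,[0,2,0],0]
    - [255,[0,2,0],0]
    - [255,[0,1,0],0]
    - [255,[0,0,0],0]
    - [255,[0,0,0],0]

```text
time: 21.9
tool_pos: [0.4463, -0.0241, 0.0794]
ee_rot: [-3.138, -0.002, 3.08]
wrist_force: [-2.6, -4.7, 1.6]
width: 0.0155
finger_force: 30.0
```

```bash
python3 -c "from h import *;st()"
```

```text
t21.90 stand TCP mm [-162.8   41.9   79.4] tool-y angle 90.01 F [-2.6 -4.7  1.6] w 15.5 ff 30.0 q [-0.18 -0.07  1.81 -0.    1.4  -1.69]
```

carry_out:
  increments:
    - [255,[0,2,0],0]
    - [255,[0,2,0],0]
    - [255,[0,1,0],0]
    - [255,[0,0,0],0]

```text
time: 22.3
tool_pos: [0.4465, -0.0219, 0.0794]
ee_rot: [-3.132, -0.002, 3.079]
wrist_force: [-3.2, -11.4, 1.2]
width: 0.0152
finger_force: 30.0
```

```bash
python3 -c "from h import *;st()"
```

```text
t22.30 stand TCP mm [-162.8   44.1   79.4] tool-y angle 89.99 F [ -3.2 -11.4   1.2] w 15.2 ff 30.0 q [-0.17 -0.07  1.81 -0.01  1.4  -1.68]
```

carry_out:
  increments:
    - [150,[0,-3,0],0]
    - [150,[0,0,0],0]
    - [150,[20,0,0],0]
    - [150,[22,0,-20],0]
    - [255,[0,0,-30],0]
    - [255,[0,0,0],8.5]
    - [255,[0,0,0],8.5]
    - [255,[0,0,0],8.5]

```text
time: 23.1
tool_pos: [0.4059, -0.0176, 0.13]
ee_rot: [3.14, 0.001, 2.629]
wrist_force: [0.9, -0.3, 0.5]
width: 0.0104
finger_force: 0.0
```

carry_out:
  increments:
    - [255,[0,0,0],8.5]
    - [255,[0,0,0],8.5]
    - [255,[0,0,0],8.5]
    - [255,[0,0,0],8.5]
    - [255,[0,0,0],8.5]
    - [255,[0,0,0],8.5]
    - [255,[0,0,0],8.5]
    - [255,[0,0,0],5]

```text
time: 23.9
tool_pos: [0.4057, -0.0176, 0.1296]
ee_rot: [3.141, -0.001, 1.505]
wrist_force: [1.1, 0.1, 0.1]
width: 0.0004
finger_force: 0.0
```

carry_out:
  increments:
    - [255,[35,0,0],0]
    - [255,[35,15,0],0]
    - [255,[30,35,0],0]
    - [255,[0,40,0],0]
    - [255,[0,40,0],0]
    - [255,[0,40,0],0]
    - [255,[0,42,0],0]
    - [255,[0,0,0],0]

```text
time: 24.7
tool_pos: [0.6266, 0.0686, 0.1263]
ee_rot: [-3.14, -0.001, 1.509]
wrist_force: [-0.6, 0.1, -0.3]
width: 0.0002
finger_force: 0.0
```

```bash
python3 -c "from h import *;st()"
```

```text
t24.70 stand TCP mm [ 11.4 145.6 126.3] tool-y angle -0.01 F [-0.6  0.1 -0.3] w 0.2 ff 0.0 q [0.02 0.3  1.31 0.   1.54 0.08]
```

Now down and press the far-left clip (z to ~88, y to ~109).

carry_out:
  increments:
    - [255,[-3,-2,38],0]
    - [255,[0,0,0],0]
    - [255,[-11,0,0],0]
    - [255,[-11,0,0],0]
    - [255,[-10,0,4],0]
    - [255,[-2,0,6],0]
    - [255,[0,0,6],0]
    - [255,[0,0,4],0]

```text
time: 25.5
tool_pos: [0.6194, 0.0312, 0.0717]
ee_rot: [3.14, -0.0, 1.508]
wrist_force: [-1.0, -1.2, 2.1]
width: 0.0005
finger_force: 0.8
```

carry_out:
  increments:
    - [255,[0,0,1],0]
    - [255,[0,0,0],0]

```text
time: 25.7
tool_pos: [0.6189, 0.032, 0.0702]
ee_rot: [-3.141, -0.0, 1.51]
wrist_force: [0.4, -1.5, 2.0]
width: 0.0002
finger_force: 0.9
```

```bash
python3 -c "from h import *;st()"
```

```text
t25.70 stand TCP mm [  6.  108.6  70.2] tool-y angle 0.04 F [ 0.4 -1.5  2. ] w 0.2 ff 0.9 q [-0.04  0.31  1.41  0.    1.42  0.02]
```

carry_out:
  increments:
    - [255,[0,0,2],0]
    - [255,[0,0,0],0]

```text
time: 25.9
tool_pos: [0.619, 0.032, 0.07]
ee_rot: [3.141, 0.0, 1.51]
wrist_force: [-2.6, -1.0, 7.5]
width: 0.0006
finger_force: 3.9
```

```bash
python3 -c "from h import *;st()"
```

```text
t25.90 stand TCP mm [  6.1 108.6  70. ] tool-y angle 0.05 F [-2.6 -1.   7.5] w 0.6 ff 3.9 q [-0.04  0.31  1.41 -0.    1.42  0.02]
```

carry_out:
  increments:
    - [255,[0,0,-27],0]
    - [255,[0,0,-30],0]
    - [255,[0,-40,0],0]
    - [255,[0,-44,0],0]
    - [255,[0,-44,0],0]
    - [255,[-22,-44,0],0]
    - [255,[-22,-40,0],0]
    - [255,[-22,0,0],0]

```text
time: 26.7
tool_pos: [0.3982, -0.0196, 0.1237]
ee_rot: [-3.137, -0.002, 1.512]
wrist_force: [1.2, -0.1, 0.5]
width: 0.0006
finger_force: 0.0
```

carry_out:
  increments:
    - [150,[0,0,0],-8.5]
    - [150,[0,0,0],-8.5]
    - [150,[0,0,0],-8.5]
    - [150,[0,0,0],-8.5]
    - [150,[0,0,0],-8.5]
    - [150,[0,0,0],-8.5]
    - [150,[0,0,0],-8.5]
    - [150,[0,0,0],-8.5]

```text
time: 27.5
tool_pos: [0.403, -0.0202, 0.1248]
ee_rot: [3.141, -0.002, 2.703]
wrist_force: [0.3, 0.4, -0.5]
width: 0.0388
finger_force: 0.0
```

carry_out:
  increments:
    - [150,[0,0,0],-8.5]
    - [150,[0,0,0],-8.5]
    - [150,[0,0,0],-5]
    - [150,[0,0,25],0]
    - [150,[0,0,20],0]
    - [150,[0,0,0],0]

```text
time: 28.1
tool_pos: [0.4007, -0.0198, 0.0771]
ee_rot: [3.139, -0.007, 3.081]
wrist_force: [0.1, 0.1, -0.8]
width: 0.0385
finger_force: 0.0
```

```bash
python3 -c "
from h import *;st()
a=crop('top',225,130,320,270,4.2);b=crop('side',175,110,270,250,4.2)
cv2.imwrite('pics/m5.png',np.hstack([a,b])[:,:800])"
```

```text
t28.10 stand TCP mm [-208.6   43.3   77.1] tool-y angle 90.06 F [ 0.1  0.1 -0.8] w 38.5 ff 0.0 q [-0.19 -0.17  1.91  0.    1.41 -1.7 ]
```

View pics/m5.png

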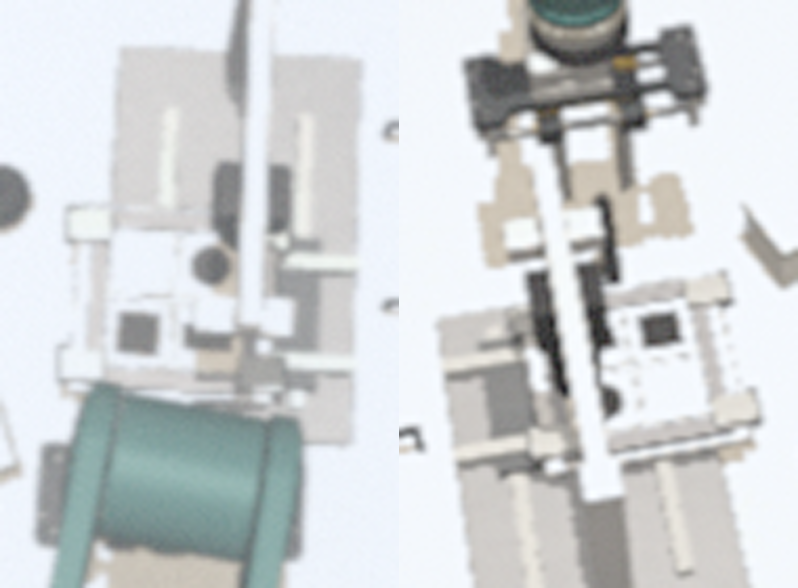

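carry_out:
  increments:
    - [150,[-20,0,0],0]
    - [150,[-22,0,0],0]
    - [255,[0,0,0],0]
    - [255,[0,0,0],0]
    - [255,[0,0,0],0]
    - [255,[0,0,0],0]
    - [255,[2,0,0],0]
    - [255,[0,0,0],0]

```text
time: 29.2
tool_pos: [0.444, -0.0228, 0.0806]
ee_rot: [3.14, 0.003, 3.08]
wrist_force: [4.4, 3.3, -2.7]
width: 0.0157
finger_force: 30.0
```

```bash
python3 -c "
from h import *;st()
print(inv(back('top',np.array([[138,333]])/4.2+[224.6,129.6],.051)),inv(back('side',np.array([[261,330]])/4.2+[174.6,109.6],.051)))"
```

```text
t29.20 stand TCP mm [-165.2   43.1   80.6] tool-y angle 90.03 F [ 4.4  3.3 -2.7] w 15.7 ff 30.0 q [-0.18 -0.08  1.82  0.    1.4  -1.69]
[[-73.3652  72.7014  51.    ]] [[-70.0768  70.3471  51.    ]]
```

carry_out:
  increments:
    - [255,[2,0,0],0]
    - [255,[1,0,0],0]
    - [255,[0,0,0],0]

```text
time: 29.5
tool_pos: [0.4433, -0.0228, 0.0806]
ee_rot: [3.14, 0.009, 3.08]
wrist_force: [9.9, 2.0, -7.9]
width: 0.0153
finger_force: 30.0
```

```bash
python3 -c "from h import *;st()"
```

```text
t29.50 stand TCP mm [-165.9   43.1   80.6] tool-y angle 90.03 F [ 9.9  2.  -7.9] w 15.3 ff 30.0 q [-0.18 -0.09  1.82  0.    1.39 -1.69]
```

carry_out:
  increments:
    - [255,[-5,-4,0],0]
    - [255,[-6,-5,0],0]
    - [255,[-5,-5,0],0]
    - [255,[-3,-3,0],0]
    - [255,[0,0,0],0]
    - [255,[0,0,0],0]
    - [255,[0,0,0],0]

```text
time: 30.2
tool_pos: [0.4566, -0.0404, 0.0805]
ee_rot: [3.14, -0.003, 3.08]
wrist_force: [-4.3, 3.8, 2.9]
width: 0.0151
finger_force: 30.0
```

```bash
python3 -c "from h import *;st()"
```

```text
t30.20 stand TCP mm [-151.5   26.3   80.5] tool-y angle 90.03 F [-4.3  3.8  2.9] w 15.1 ff 30.0 q [-0.21 -0.04  1.78  0.    1.4  -1.72]
```

carry_out:
  increments:
    - [255,[-2,-0.5,0],0]
    - [255,[-1,0,0],0]
    - [255,[0,0,0],0]
    - [255,[0,0,0],0]
    - [255,[0,0,0],0]
    - [255,[0,0,0],0]
    - [255,[0,0,0],0]
    - [255,[0,0,0],0]

```text
time: 31.0
tool_pos: [0.4592, -0.0407, 0.0805]
ee_rot: [3.139, -0.004, 3.08]
wrist_force: [-4.8, 4.3, 3.6]
width: 0.015
finger_force: 30.0
```

```bash
cat >> h.py <<'E'
def win(n,exp,k=3,r=7):
    "centroid of dark window near stand point exp (mm, x y), in stand mm"
    a=np.mean([robot.snapshot(n).astype(float).mean(2) for _ in range(k)],0)
    u,v=proj(n,S(P,[[exp[0],exp[1],51]]))[0].round().astype(int)
    w=a[v-r-3:v+r+4,u-r-3:u+r+4];hi,lo=np.percentile(w,85),w.min();d=np.clip((hi-w)/(hi-lo)-.4,0,None)
    lab,L,_,ce=cv2.connectedComponentsWithStats((d>0).astype(np.uint8))[0:4]
    i=L[r+3,r+3]; m=d*(L==i) if i else d*0
    yy,xx=np.mgrid[v-r-3:v+r+4,u-r-3:u+r+4]
    uv=np.array([[(m*xx).sum(),(m*yy).sum()]])/m.sum()
    print(n,exp,"->",inv(back(n,uv,.051))[0].round(1),"area",(m>0).sum())
E
python3 -c "
from h import *;st()
win('top',[-56,54],2);win('side',[-56,54],2)"
```

```text
t31.00 stand TCP mm [-148.9   26.2   80.5] tool-y angle 90.04 F [-4.8  4.3  3.6] w 15.0 ff 30.0 q [-0.21 -0.04  1.78  0.    1.4  -1.72]
top [-56, 54] -> [-57.3  53.4  51. ] area 353
side [-56, 54] -> [-55.   53.1  51. ] area 74
```

carry_out:
  increments:
    - [255,[-0.7,0,0],0]
    - [255,[0,0,0],0]
    - [255,[0,0,0],0]
    - [255,[0,0,0],0]
    - [255,[0,0,0],0]
    - [255,[0,0,0],0]
    - [255,[0,0,0],0]
    - [255,[0,-6,0],0]

```text
time: 32.0
tool_pos: [0.4595, -0.046, 0.0805]
ee_rot: [3.138, -0.004, 3.081]
wrist_force: [-4.2, 5.9, 4.2]
width: 0.0152
finger_force: 30.0
```

carry_out:
  increments:
    - [255,[0,-10,0],0]
    - [255,[0,-12,0],0]
    - [255,[0,-12,0],0]
    - [255,[0,-10,0],0]
    - [255,[0,-5,0],0]
    - [255,[0,0,0],0]
    - [255,[0,0,0],0]

```text
time: 32.7
tool_pos: [0.4566, -0.0966, 0.0805]
ee_rot: [3.141, -0.004, 3.08]
wrist_force: [-4.6, 3.6, 4.1]
width: 0.0154
finger_force: 30.0
```

```bash
python3 -c "
from h import *;st()"
```

```text
t32.70 stand TCP mm [-148.   -29.8   80.5] tool-y angle 90.01 F [-4.6  3.6  4.1] w 15.4 ff 30.0 q [-0.33 -0.02  1.77  0.    1.4  -1.84]
```

carry_out:
  increments:
    - [255,[0,2.4,0],0]
    - [255,[0,0,0],0]
    - [255,[0,0,0],0]

```text
time: 33.0
tool_pos: [0.4568, -0.0962, 0.0805]
ee_rot: [-3.138, -0.003, 3.08]
wrist_force: [-5.4, -2.6, 3.3]
width: 0.0154
finger_force: 30.0
```

```bash
python3 -c "
from h import *;st()
for e in ([0,-54],[-56,-54]): win('top',e,1);win('side',e,1)"
```

```text
t33.00 stand TCP mm [-147.8  -29.4   80.5] tool-y angle 90.02 F [-5.4 -2.6  3.3] w 15.4 ff 30.0 q [-0.33 -0.02  1.77 -0.    1.4  -1.83]
top [0, -54] -> [ -0.7 -53.8  51. ] area 66
side [0, -54] -> [  2.3 -56.4  51. ] area 66
top [-56, -54] -> [-57.5 -53.5  51. ] area 358
side [-56, -54] -> [-53.6 -56.5  51. ] area 59
```

carry_out:
  increments:
    - [255,[0,1.4,0],0]
    - [255,[0,0,0],0]
    - [150,[0,0,0],0]
    - [150,[0,0,0],0]
    - [150,[25,0,0],0]
    - [150,[30,0,-15],0]
    - [255,[0,0,-30],0]
    - [255,[0,0,0],8.5]

```text
time: 34.0
tool_pos: [0.4055, -0.0906, 0.1291]
ee_rot: [-3.14, 0.008, 2.928]
wrist_force: [1.5, -1.3, 0.1]
width: 0.026
finger_force: 0.0
```

carry_out:
  increments:
    - [255,[0,0,0],8.5]
    - [255,[0,0,0],8.5]
    - [255,[0,0,0],8.5]
    - [255,[0,0,0],8.5]
    - [255,[0,0,0],8.5]
    - [255,[0,0,0],8.5]
    - [255,[0,0,0],8.5]
    - [255,[0,0,0],8.5]

```text
time: 34.8
tool_pos: [0.4041, -0.0899, 0.1255]
ee_rot: [3.141, 0.0, 1.739]
wrist_force: [-0.1, 0.5, 0.0]
width: 0.0004
finger_force: 0.0
```

carry_out:
  increments:
    - [255,[0,0,0],8.5]
    - [255,[0,0,0],5]
    - [255,[-32,0,0],0]
    - [255,[-32,30,0],0]
    - [255,[0,35,30],0]
    - [255,[0,0,35],0]
    - [255,[0,0,0],0]

```text
time: 35.5
tool_pos: [0.4616, -0.1563, 0.0552]
ee_rot: [-3.131, -0.004, 1.509]
wrist_force: [-0.4, 0.8, -0.0]
width: 0.0004
finger_force: 0.0
```

```bash
python3 -c "
from h import *;st()
win('top',[0,-54],2);win('side',[0,-54],2)"
```

```text
t35.50 stand TCP mm [-139.3  -89.1   55.2] tool-y angle 0.03 F [-0.4  0.8 -0. ] w 0.4 ff 0.0 q [-0.44  0.05  1.74 -0.    1.36 -0.38]
top [0, -54] -> [ -0.8 -52.8  51. ] area 68
side [0, -54] -> [  2.3 -55.5  51. ] area 66
```

carry_out:
  increments:
    - [255,[0,14,0],0]
    - [255,[0,12,0],0]
    - [255,[0,12,0],0]
    - [255,[0,12,0],0]
    - [255,[0,12,0],0]
    - [255,[0,10,0],0]
    - [255,[0,7,0],0]
    - [255,[0,3,0],0]

```text
time: 36.5
tool_pos: [0.5471, -0.1631, 0.0625]
ee_rot: [-3.141, 0.001, 1.51]
wrist_force: [-4.4, 0.3, 7.0]
width: 0.0005
finger_force: 4.3
```

```bash
python3 -c "
from h import *;st()
win('top',[56,-54],2);win('side',[56,-54],2);win('side',[0,-54],1)"
```

```text
t36.50 stand TCP mm [-53.6 -90.6  62.5] tool-y angle 0.05 F [-4.4  0.3  7. ] w 0.5 ff 4.3 q [-0.39  0.22  1.54 -0.    1.38 -0.33]
top [56, -54] -> [ 46.8 -57.1  51. ] area 261
side [56, -54] -> [ 52.4 -55.5  51. ] area 71
side [0, -54] -> [ -9.9 -62.2  51. ] area 132
```

carry_out:
  increments:
    - [255,[0,-8,0],0]
    - [255,[0,0,0],0]

```text
time: 36.95
tool_pos: [0.5384, -0.1623, 0.0609]
ee_rot: [3.141, 0.0, 1.509]
wrist_force: [-0.2, -0.1, -0.6]
width: 0.0005
finger_force: 0.0
```

```bash
python3 -c "
from h import *;st()
win('top',[0,-54],2);win('top',[52,-54],2);win('side',[52,-54],2);
a=crop('top',240,130,330,270,4.2,2);b=crop('side',175,110,275,250,4.2,2)
cv2.imwrite('pics/m6.png',np.hstack([a,b])[:,:800])"
```

```text
t36.95 stand TCP mm [-62.3 -90.3  60.9] tool-y angle 0.02 F [-0.2 -0.1 -0.6] w 0.5 ff 0.0 q [-0.39  0.2   1.57  0.    1.38 -0.33]
top [0, -54] -> [ -3.4 -67.9  51. ] area 229
top [52, -54] -> [ 43.2 -55.8  51. ] area 253
side [52, -54] -> [ 52.4 -55.5  51. ] area 73
```

View pics/m6.png

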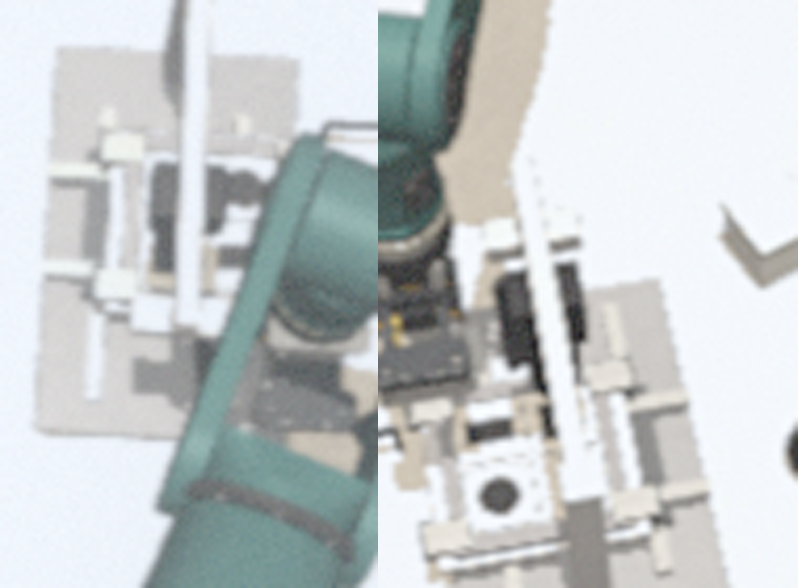

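carry_out:
  increments:
    - [255,[0,0,4],0]
    - [255,[0,6,0],0]
    - [255,[0,4,0],0]
    - [255,[0,3,0],0]
    - [255,[0,1.5,0],0]
    - [255,[0,0,0],0]

```text
time: 38.05
tool_pos: [0.5521, -0.163, 0.0556]
ee_rot: [-3.138, -0.001, 1.509]
wrist_force: [-5.4, 0.4, 0.7]
width: 0.0005
finger_force: 2.4
```

```bash
python3 -c "
from h import *;st()
win('side',[56,-54],3)"
```

```text
t38.05 stand TCP mm [-48.6 -90.2  55.6] tool-y angle 0.03 F [-5.4  0.4  0.7] w 0.5 ff 2.4 q [-0.39  0.23  1.54 -0.    1.38 -0.32]
side [56, -54] -> [ 62.3 -55.3  51. ] area 73
```

carry_out:
  increments:
    - [255,[0,-6,0],0]
    - [255,[0,0,-30],0]
    - [255,[0,10,-25],0]
    - [255,[0,42,0],0]
    - [255,[0,44,0],0]
    - [255,[0,44,0],0]
    - [255,[0,42,0],0]
    - [255,[0,0,10],0]

```text
time: 39.0
tool_pos: [0.7346, -0.1743, 0.1002]
ee_rot: [3.135, 0.0, 1.511]
wrist_force: [0.4, 0.4, -1.3]
width: 0.0007
finger_force: 0.0
```

```bash
python3 -c "
from h import *;st()
win('side',[60,-54],3)"
```

```text
t39.00 stand TCP mm [134.3 -90.1 100.2] tool-y angle 0.10 F [ 0.4  0.4 -1.3] w 0.7 ff 0.0 q [-0.31  0.59  0.96  0.    1.59 -0.25]
side [60, -54] -> [ 58.9 -69.   51. ] area 248
```

carry_out:
  increments:
    - [255,[0,0,22],0]
    - [255,[0,0,22],0]
    - [255,[0,0,0],0]
    - [255,[0,-9,0],0]
    - [255,[0,-8,0],0]
    - [255,[0,-5,0],0]
    - [255,[0,-2.5,0],0]
    - [255,[0,0,0],0]

```text
time: 39.95
tool_pos: [0.7056, -0.1729, 0.06]
ee_rot: [3.136, 0.001, 1.509]
wrist_force: [3.9, 0.3, 1.9]
width: 0.0006
finger_force: 2.0
```

```bash
python3 -c "
from h import *;st()
win('side',[58,-54],3)"
```

```text
t39.95 stand TCP mm [105.2 -90.6  60. ] tool-y angle 0.02 F [3.9 0.3 1.9] w 0.6 ff 2.0 q [-0.32  0.54  1.11  0.    1.49 -0.26]
side [58, -54] -> [ 54.2 -68.7  51. ] area 255
```

carry_out:
  increments:
    - [255,[0,5,0],0]
    - [255,[0,5,0],0]
    - [255,[0,0,-20],0]
    - [255,[0,0,-40],0]
    - [255,[-35,0,-40],0]
    - [255,[-40,0,-20],0]
    - [255,[-40,0,0],0]
    - [255,[-30,0,0],0]

```text
time: 40.9
tool_pos: [0.7048, -0.3183, 0.1752]
ee_rot: [-3.14, 0.0, 1.508]
wrist_force: [-0.4, 0.8, 0.0]
width: 0.0001
finger_force: 0.0
```

```bash
python3 -c "
from h import *;st()
for e in ([54,-54],[-2,-54]):
  win('side',e,2);win('top',e,2)"
```

```text
t40.90 stand TCP mm [ 113.4 -235.7  175.2] tool-y angle -0.06 F [-0.4  0.8  0. ] w 0.1 ff 0.0 q [-0.5   0.62  0.76 -0.    1.76 -0.43]
side [54, -54] -> [ 55.1 -55.5  51. ] area 74
top [54, -54] -> [ 46.5 -40.8  51. ] area 141
side [-2, -54] -> [ -0.8 -55.   51. ] area 72
top [-2, -54] -> [ -3.6 -51.9  51. ] area 84
```

carry_out:
  increments:
    - [255,[40,0,0],0]
    - [255,[40,-20,0],0]
    - [255,[35,-34,0],0]
    - [255,[31,-34,0],0]
    - [255,[0,-34,0],0]
    - [255,[0,-36,20],0]
    - [255,[0,-36,35],0]
    - [255,[0,0,35],0]

```text
time: 42.1
tool_pos: [0.5169, -0.156, 0.0846]
ee_rot: [-3.14, -0.0, 1.511]
wrist_force: [1.2, -0.4, -1.4]
width: 0.0004
finger_force: 0.0
```

```bash
python3 -c "
from h import *;st()"
```

```text
t42.10 stand TCP mm [-84.2 -85.4  84.6] tool-y angle 0.10 F [ 1.2 -0.4 -1.4] w 0.4 ff 0.0 q [-0.4   0.13  1.59 -0.    1.42 -0.34]
```

carry_out:
  increments:
    - [255,[-4,0,28],0]
    - [255,[0,0,0],0]
    - [255,[0,12,0],0]
    - [255,[0,9,0],0]
    - [255,[0,5,0],0]
    - [255,[0,3,0],0]
    - [255,[0,2,0],0]
    - [255,[0,0,0],0]

```text
time: 42.9
tool_pos: [0.5521, -0.1643, 0.0584]
ee_rot: [3.141, 0.0, 1.509]
wrist_force: [-3.7, 0.3, 4.9]
width: 0.0005
finger_force: 2.8
```

```bash
python3 -c "
from h import *;st();win('side',[56,-54],2)"
```

```text
t42.90 stand TCP mm [-48.5 -91.5  58.4] tool-y angle 0.03 F [-3.7  0.3  4.9] w 0.5 ff 2.8 q [-0.39  0.23  1.53 -0.    1.38 -0.33]
side [56, -54] -> [ 59.7 -55.3  51. ] area 74
```

carry_out:
  increments:
    - [255,[0,0,0],0]
    - [255,[0,0,0],0]
    - [255,[0,0,0],0]
    - [255,[0,0,0],0]
    - [255,[0,0,0],0]
    - [255,[0,-6,0],0]
    - [255,[0,0,-30],0]
    - [255,[0,10,-25],0]

```text
time: 43.8
tool_pos: [0.555, -0.1641, 0.1121]
ee_rot: [-3.141, -0.001, 1.509]
wrist_force: [0.6, 0.6, -0.0]
width: 0.0004
finger_force: 0.0
```

carry_out:
  increments:
    - [255,[0,42,0],0]
    - [255,[0,44,0],0]
    - [255,[0,44,0],0]
    - [255,[0,40,0],0]
    - [255,[0,0,25],0]
    - [255,[0,0,30],0]
    - [255,[0,0,3],0]

```text
time: 44.5
tool_pos: [0.723, -0.1738, 0.0476]
ee_rot: [-3.133, -0.003, 1.509]
wrist_force: [-0.7, -0.1, -0.7]
width: 0.0003
finger_force: 0.0
```

```bash
python3 -c "
from h import *;st()"
```

```text
t44.50 stand TCP mm [122.6 -90.4  47.6] tool-y angle 0.03 F [-0.7 -0.1 -0.7] w 0.3 ff 0.0 q [-0.31  0.6   1.05  0.    1.5  -0.25]
```

carry_out:
  increments:
    - [255,[0,0,-7],0]
    - [255,[0,-12,0],0]
    - [255,[0,-12,0],0]
    - [255,[0,-12,0],0]
    - [255,[0,-12,0],0]
    - [255,[0,-12,0],0]
    - [255,[0,-10,0],0]
    - [255,[0,0,0],0]

```text
time: 45.3
tool_pos: [0.6584, -0.1714, 0.0673]
ee_rot: [3.13, 0.002, 1.509]
wrist_force: [2.8, 0.6, 4.4]
width: 0.0005
finger_force: 2.6
```

```bash
python3 -c "
from h import *;st()"
```

```text
t45.30 stand TCP mm [ 58.  -92.   67.3] tool-y angle 0.01 F [2.8 0.6 4.4] w 0.5 ff 2.6 q [-0.34  0.43  1.25  0.    1.45 -0.28]
```

carry_out:
  increments:
    - [255,[0,0,-25],0]
    - [255,[0,0,-30],0]

```text
time: 45.5
tool_pos: [0.6547, -0.1703, 0.1172]
ee_rot: [-3.14, -0.0, 1.509]
wrist_force: [-0.1, 0.1, -0.7]
width: 0.0004
finger_force: 0.0
```

```bash
python3 -c "
from h import *;st()
for x in (0,6,12,20): win('side',[x,-54],1)
for x in (-56,-50,-44): win('side',[x,-54],1)"
```

```text
t45.50 stand TCP mm [ 54.3 -91.2 117.2] tool-y angle 0.01 F [-0.1  0.1 -0.7] w 0.4 ff 0.0 q [-0.34  0.41  1.19 -0.    1.55 -0.28]
side [0, -54] -> [ -1.  -67.2  51. ] area 221
side [6, -54] -> [  9.7 -68.9  51. ] area 210
side [12, -54] -> [ 12.8 -69.3  51. ] area 211
side [20, -54] -> [ 18.3 -67.9  51. ] area 205
side [-56, -54] -> [nan nan nan] area 0
side [-50, -54] -> [-49.3 -70.4  51. ] area 186
side [-44, -54] -> [-46.7 -70.7  51. ] area 192h.py:38: RuntimeWarning: invalid value encountered in divide
  uv=np.array([[(m*xx).sum(),(m*yy).sum()]])/m.sum()
```

carry_out:
  increments:
    - [255,[0,30,0],0]
    - [255,[0,34,0],0]
    - [255,[0,0,30],0]
    - [255,[0,0,35],0]
    - [255,[0,0,0],0]
    - [255,[0,-10,0],0]
    - [255,[0,-10,1],0]
    - [255,[0,-10,1],0]

```text
time: 46.65
tool_pos: [0.6891, -0.1726, 0.0501]
ee_rot: [3.141, -0.0, 1.509]
wrist_force: [-0.6, -0.1, -0.4]
width: 0.0003
finger_force: 0.0
```

```bash
python3 -c "
from h import *;st()"
```

```text
t46.65 stand TCP mm [ 88.8 -91.3  50.1] tool-y angle 0.02 F [-0.6 -0.1 -0.4] w 0.3 ff 0.0 q [-0.33  0.52  1.16  0.    1.46 -0.26]
```

carry_out:
  increments:
    - [255,[0,-8,2],0]
    - [255,[0,-8,2],0]

```text
time: 46.85
tool_pos: [0.6732, -0.1717, 0.0459]
ee_rot: [3.141, 0.0, 1.509]
wrist_force: [1.3, -0.1, 2.9]
width: 0.0009
finger_force: 3.8
```

```bash
python3 -c "
from h import *;st()"
```

```text
t46.85 stand TCP mm [ 72.8 -91.3  45.9] tool-y angle 0.02 F [ 1.3 -0.1  2.9] w 0.9 ff 3.8 q [-0.33  0.49  1.22  0.    1.44 -0.27]
```

carry_out:
  increments:
    - [255,[0,-7,-2],0]
    - [255,[0,-7,0],0]
    - [255,[0,-6,0],0]
    - [255,[0,0,0],0]

```text
time: 47.25
tool_pos: [0.6548, -0.1706, 0.0492]
ee_rot: [3.137, 0.001, 1.509]
wrist_force: [4.1, 0.4, 2.3]
width: 0.0004
finger_force: 2.1
```

```bash
python3 -c "
from h import *;st()"
```

```text
t47.25 stand TCP mm [ 54.4 -91.4  49.2] tool-y angle 0.02 F [4.1 0.4 2.3] w 0.4 ff 2.1 q [-0.34  0.44  1.27  0.    1.42 -0.28]
```

carry_out:
  increments:
    - [255,[0,-5,0],0]
    - [255,[0,0,0],0]
    - [255,[0,6,0],0]
    - [255,[0,0,-40],0]
    - [255,[0,-15,-35],0]
    - [255,[0,-48,0],0]
    - [255,[0,-48,0],0]
    - [255,[0,-48,0],0]

```text
time: 48.05
tool_pos: [0.4931, -0.1602, 0.1211]
ee_rot: [-3.137, -0.001, 1.51]
wrist_force: [0.4, -0.9, 0.5]
width: 0.0009
finger_force: 0.0
```

carry_out:
  increments:
    - [255,[0,-48,0],0]
    - [255,[20,-48,0],0]
    - [255,[22,-10,0],0]
    - [255,[20,0,0],0]
    - [150,[0,0,0],-8.5]
    - [150,[0,0,0],-8.5]
    - [150,[0,0,0],-8.5]
    - [150,[0,0,0],-8.5]

```text
time: 48.85
tool_pos: [0.3943, -0.0927, 0.1212]
ee_rot: [-3.138, -0.004, 2.109]
wrist_force: [-0.8, -0.6, -0.4]
width: 0.0289
finger_force: 0.0
```

carry_out:
  increments:
    - [150,[0,0,0],-8.5]
    - [150,[0,0,0],-8.5]
    - [150,[0,0,0],-8.5]
    - [150,[0,0,0],-8.5]
    - [150,[0,0,0],-8.5]
    - [150,[0,0,0],-8.5]
    - [150,[0,0,0],-5]

```text
time: 49.55
tool_pos: [0.3943, -0.0928, 0.1211]
ee_rot: [3.141, -0.005, 3.085]
wrist_force: [0.7, -0.6, 1.1]
width: 0.0391
finger_force: 0.0
```

```bash
python3 -c "
from h import *;st();win('side',[0,-54],1);win('top',[0,-54],1)"
```

```text
t49.55 stand TCP mm [-210.5  -29.9  121.1] tool-y angle 90.28 F [ 0.7 -0.6  1.1] w 39.1 ff 0.0 q [-0.37 -0.2   1.84 -0.    1.51 -1.88]
side [0, -54] -> [ -5.6 -55.7  51. ] area 64
top [0, -54] -> [ -8.6 -53.   51. ] area 69
```

carry_out:
  increments:
    - [150,[0,0,20],0]
    - [150,[0,1,21],0]
    - [150,[-20,0,0],0]
    - [150,[-20,0,0],0]
    - [150,[-14,0,0],0]
    - [255,[0,0,0],0]
    - [255,[0,0,0],0]
    - [255,[0,0,0],0]

```text
time: 50.45
tool_pos: [0.4486, -0.0953, 0.0809]
ee_rot: [3.141, -0.002, 3.079]
wrist_force: [-1.8, 0.3, -1.0]
width: 0.0182
finger_force: 0.0
```

carry_out:
  increments:
    - [255,[0,0,0],0]
    - [255,[0,8,0],0]
    - [255,[0,12,0],0]
    - [255,[0,12,0],0]
    - [255,[0,12,0],0]
    - [255,[0,8,0],0]
    - [255,[0,2,0],0]
    - [255,[0,0,0],0]

```text
time: 51.25
tool_pos: [0.4518, -0.042, 0.081]
ee_rot: [-3.14, -0.002, 3.08]
wrist_force: [-2.4, -3.9, -0.0]
width: 0.0154
finger_force: 30.0
```

```bash
python3 -c "
from h import *;st()"
```

```text
t51.25 stand TCP mm [-156.2   24.4   81. ] tool-y angle 90.03 F [-2.4 -3.9 -0. ] w 15.4 ff 30.0 q [-0.22 -0.06  1.8  -0.    1.4  -1.73]
```

carry_out:
  increments:
    - [255,[0,1.5,0],0]
    - [255,[0,0,0],0]
    - [255,[0,0,0],0]
    - [150,[0,0,0],0]
    - [150,[0,0,0],0]
    - [150,[25,0,0],0]
    - [150,[25,0,-15],0]
    - [255,[0,0,-30],0]

```text
time: 52.05
tool_pos: [0.3988, -0.0355, 0.1236]
ee_rot: [3.139, -0.008, 3.08]
wrist_force: [0.2, -0.2, 0.2]
width: 0.034
finger_force: 0.0
```

```bash
python3 -c "
from h import *;st();win('side',[-64,54],2);win('top',[-64,54],2)"
```

```text
t52.05 stand TCP mm [-209.5   27.6  123.6] tool-y angle 90.02 F [ 0.2 -0.2  0.2] w 34.0 ff 0.0 q [-0.23 -0.21  1.84  0.    1.52 -1.74]
side [-64, 54] -> [-61.8  52.3  51. ] area 73
top [-64, 54] -> [-64.7  54.7  51. ] area 96
```

carry_out:
  increments:
    - [255,[0,0,0],8.5]
    - [255,[0,0,0],8.5]
    - [255,[0,0,0],8.5]
    - [255,[0,0,0],8.5]
    - [255,[0,0,0],8.5]
    - [255,[0,0,0],8.5]
    - [255,[0,0,0],8.5]
    - [255,[0,0,0],8.5]

```text
time: 53.05
tool_pos: [0.4028, -0.0366, 0.1247]
ee_rot: [-3.14, -0.002, 1.887]
wrist_force: [-0.6, -0.5, -0.7]
width: 0.0004
finger_force: 0.0
```

carry_out:
  increments:
    - [255,[0,0,0],8.5]
    - [255,[0,0,0],8.5]
    - [255,[0,0,0],5]
    - [255,[30,0,0],0]
    - [255,[34,20,0],0]
    - [255,[0,35,30],0]
    - [255,[0,0,35],0]
    - [255,[0,0,0],0]

```text
time: 53.85
tool_pos: [0.4576, 0.0244, 0.0548]
ee_rot: [-3.128, -0.001, 1.51]
wrist_force: [-1.4, 0.0, -0.5]
width: 0.0008
finger_force: 0.0
```

```bash
python3 -c "
from h import *;st()"
```

```text
t53.85 stand TCP mm [-154.5   91.    54.8] tool-y angle 0.07 F [-1.4  0.  -0.5] w 0.8 ff 0.0 q [-0.07 -0.01  1.81  0.    1.36 -0.01]
```

carry_out:
  increments:
    - [255,[0,14,0],0]
    - [255,[0,14,0],0]
    - [255,[0,12,0],0]
    - [255,[0,12,0.7],0]
    - [255,[0,12,0.7],0]
    - [255,[0,12,0.7],0]
    - [255,[0,10,0.7],0]
    - [255,[0,5,0],0]

```text
time: 54.65
tool_pos: [0.5537, 0.018, 0.0615]
ee_rot: [3.14, -0.001, 1.509]
wrist_force: [-4.7, 0.8, 10.0]
width: 0.0007
finger_force: 5.6
```

```bash
python3 -c "
from h import *;st()"
```

```text
t54.65 stand TCP mm [-58.2  90.6  61.5] tool-y angle 0.01 F [-4.7  0.8 10. ] w 0.7 ff 5.6 q [-0.07  0.18  1.59  0.    1.37 -0.01]
```

carry_out:
  increments:
    - [255,[0,-10,0],0]
    - [255,[0,0,7],0]
    - [255,[0,6,0],0]
    - [255,[0,4,0],0]
    - [255,[0,0,0],0]

```text
time: 55.15
tool_pos: [0.5515, 0.018, 0.0503]
ee_rot: [-3.137, -0.0, 1.509]
wrist_force: [-3.5, 0.1, 0.8]
width: 0.0004
finger_force: 1.6
```

```bash
python3 -c "
from h import *;st();win('side',[-4,54],2);win('side',[52,0],2)"
```

```text
t55.15 stand TCP mm [-60.4  90.4  50.3] tool-y angle 0.02 F [-3.5  0.1  0.8] w 0.4 ff 1.6 q [-0.07  0.19  1.6   0.    1.36 -0.01]
side [-4, 54] -> [-3.3 53.7 51. ] area 93
side [52, 0] -> [nan nan nan] area 0h.py:38: RuntimeWarning: invalid value encountered in divide
  uv=np.array([[(m*xx).sum(),(m*yy).sum()]])/m.sum()
```

carry_out:
  increments:
    - [255,[0,3,0],0]
    - [255,[0,2,0],0]
    - [255,[0,1,0],0]
    - [255,[0,0,0],0]

```text
time: 55.75
tool_pos: [0.5584, 0.0176, 0.0512]
ee_rot: [-3.141, -0.0, 1.509]
wrist_force: [-4.4, -0.3, 1.2]
width: 0.0001
finger_force: 1.8
```

```bash
python3 -c "
from h import *;st();win('side',[0,54],2)"
```

```text
t55.75 stand TCP mm [-53.5  90.5  51.2] tool-y angle 0.02 F [-4.4 -0.3  1.2] w 0.1 ff 1.8 q [-0.07  0.2   1.59  0.    1.36 -0.01]
side [0, 54] -> [ 2.7 53.7 51. ] area 91
```

carry_out:
  increments:
    - [255,[0,0,0],0]
    - [255,[0,-8,0],0]
    - [255,[0,-8,0],0]
    - [255,[0,0,-40],0]
    - [255,[0,-20,-40],0]
    - [255,[30,-30,0],0]
    - [255,[40,-30,0],0]
    - [255,[40,-30,0],0]

```text
time: 56.65
tool_pos: [0.4398, 0.136, 0.1329]
ee_rot: [3.136, -0.002, 1.507]
wrist_force: [-0.1, 0.7, -0.6]
width: 0.0004
finger_force: 0.0
```

carry_out:
  increments:
    - [255,[40,-30,0],0]
    - [255,[40,0,0],0]
    - [255,[0,0,0],0]
    - [255,[0,0,0],0]

```text
time: 57.05
tool_pos: [0.415, 0.2173, 0.1321]
ee_rot: [3.139, -0.0, 1.511]
wrist_force: [0.6, -0.2, -0.1]
width: 0.0007
finger_force: 0.0
```

```bash
python3 -c "
from h import *;st();win('side',[0,54],3);win('top',[0,54],3);win('side',[56,0],2)"
```

```text
t57.05 stand TCP mm [-209.   280.9  132.1] tool-y angle 0.14 F [ 0.6 -0.2 -0.1] w 0.7 ff 0.0 q [ 0.36 -0.06  1.7  -0.    1.51  0.42]
side [0, 54] -> [ 2.2 52.6 51. ] area 82
top [0, 54] -> [-0.7 55.  51. ] area 95
side [56, 0] -> [nan nan nan] area 0h.py:38: RuntimeWarning: invalid value encountered in divide
  uv=np.array([[(m*xx).sum(),(m*yy).sum()]])/m.sum()
```

```bash
python3 -c "
from bench import robot;print(robot.close_job())"
```

```text
the job is handed in; nothing more can be done
None
```

I handed the job in at about 57 s with all four clips down (near left, far right, near right, far left) and the round, square and oblong windows paused under the pointer in turn; by camera and arm readings the oblong window is within about 1 mm of centre, but the judge's verdict was not shown.

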